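# Fit the filter tube in the tea-corner water filter

### The job

Draw the thick steel filter tube out of its little wooden stand and push it, upright and tapered end down, into the push-fit socket of the white water filter head: past the seal and on until it bottoms on the washer. Press it firmly home so that you feel the washer give, but never hard enough to hurt the washer or the socket, then let go and leave the tube standing there. Leave everything else where it is.

Things in the scene. Friction and masses are not known exactly. Their poses are not given: they have to be found in the camera images.
- tube_mid (a point): Middle of the steel filter tube: straight, round, 16 mm in diameter, 160 mm long, about 50 to 100 g, this point half-way along it. z axis along the tube towards its plain top end (80 mm away); the lower end (80 mm the other way) tapers to 10 mm diameter over its last 8 mm. At the start it stands upright in a round wooden stand, 40 mm high, its lower end 8 mm above the table.
- tube_tip (a point): Centre of the tube's tapered lower end, 80 mm below tube_mid.
- socket (a point): Centre of the mouth of the push-fit socket, 90 mm above the table: a grey upright collar, 41 mm outside at its flared rim, on the fixed filter head's white foot. z axis up; the way in is straight down. The mouth narrows from about 24 mm to a bore of about 17.5 mm in its first 8 mm.
- seal (a point): The seal and collet teeth inside the socket, on its axis 10 mm below the mouth. The tube's end begins to meet them 13 to 15 mm below the mouth and its taper is through by 25 mm. Pushing in against them takes about 4 to 10 N, and they drag on the tube with that much all the way; they hold it against coming back out.
- seat: The bottom fitting of the socket, origin on its axis at the nominal bottom, 43 mm below the mouth. The real bottom, a springy washer (about 6 N per mm) in it, lies anywhere from 9 mm above to 9 mm below that, different each time and not measured: feel it. Press on the washer with 9 to 25 N for a moment: with the drag about 18 to 30 N of push in all; 22 N in all is right.
- canister (a point): Top centre of the round white filter canister on the same foot, 104 mm above the table, 72 mm wide, its axis 66 mm from the socket's. A steel outlet elbow, 49 mm high, stands 45 mm from the socket on the other side.
- stirrer: Thin wooden tea stirrer (8 mm stem, 18 mm ball on top, 139 mm tall) standing in the other, equal wooden stand; origin at its lower end, 8 mm above the table, so its ball reaches 147 mm up. Not to be moved.
- jug: White stoneware jug with one handle, 92 mm wide, 125 mm high, origin under its centre. Leave alone.
- paperweight: Blue glass paperweight, 62 mm wide, 42 mm high, origin under its centre. Leave alone.
- organizer: Cream pill organizer, seven lids in a row, 45 x 175 x 24 mm, origin under its centre. Leave alone.
- tongs: Chrome sugar tongs lying flat, 125 mm long, 9 mm high, origin under the middle. Leave alone.
- mug: Blue ceramic mug, 80 mm wide, 95 mm high, origin under its centre. Leave alone.

How it is judged:
By the outcome, as a careful person would: the job done as asked, in the order asked, and still so for the second after the job is handed in, with the robot touching nothing.
It also fails if it takes over 69 s, if anything falls off the work surface, if the arm or the gripper's body presses on something with over 40 N, if the wrist force passes 120 N, or if a joint passes its speed limit or range.

### The arm

A 6-joint arm with a two-finger parallel gripper is mounted at the origin on the work surface. World frame = base frame: x ahead of the robot, y to its left, z up, the work surface at z = 0. Lengths are in m, angles in rad, forces in N, time in s.
With the tool pointing down it reaches from about 0.425 to 0.95 m from the base axis. Payload 3.5 kg.
Tool frame: the origin (TCP) lies midway between the tips of the shut fingers; the grasp point (between the pads) lies 19 mm behind it; z points along the fingers, y is the line along which they close (so a half turn about z gives the same grasp; the last joint's range is limited). The gripper opens to 85 mm and grips with 20 to 120 N. Pads are 22 mm wide; open, the fingers measure 114 mm over their backs; the gripper's body (76 mm by 85 mm) begins 54 mm behind the grasp point. The pads swing forward as they close: fully open they stand 13 mm farther back than shut.
Start: joints at [-1.383, 0.286, 1.577, -0, 1.279, -0.15], TCP at [0.224, -0.637, 0.195] pointing down, gripper open.
Joint ranges: [-2.77, 2.77], [-0.9, 2.22], [0.21, 2.48], [-1.53, 4.67], [0.24, 2.81], [-2.84, 2.84]. Speed limits (rad/s): [2.79, 2.79, 3.14, 3.14, 3.14, 3.14].

### API

Orientations are given as a unit quaternion [x, y, z, w].
In Python, from plant import ctrl gives the robot as it stands. The module is installed in compiled form; this text tells all that it offers.
- The arm moves only by the shell command python3 -m inch 'ROWS' [FORCE]. ROWS is JSON, a list of rows, each a list of 5 numbers: the closure, from 0 (fully open) to 1 (shut), then the shift along the tool's x, y, z in m, then the turn about the tool's z in degrees. A call has 1 to 5 rows; each row is the pose to reach, as a shift and turn from the pose commanded when the call began, along the tool's axes at that moment; what a row does not reach only later rows make up. A row lasts 1/12 s, in which the tool goes at most 41.7 mm and 7.16 degrees, less where a joint would pass 70% of its speed; a pose out of reach is approached as far as the arm can. A call with a gripper value outside its range is refused whole. The fingers move at their own pace and stop on an object; FORCE is the grip in N (left out, the last holds). Time passes only in rows, so rows that repeat a pose let the fingers close. It gives the time, the measured TCP pose, the force, the opening and the grip force at its end, in the units of the state.
- ctrl.get_state(): the state, without advancing time (a new reading comes with each control period).
- ctrl.read_camera(name): name is "scene" or "side" or "wrist"; returns a dict with "pixels" (420x560x3 uint8, red, green, blue), "depth" (420x560 float32, m along the optical axis (not along the pixel's ray), 0 where there is no reading), "fx", "fy", "cx", "cy" (pixels), "xyz" and "rotation" of the camera in the world; the wrist camera has in their place "mount" (4x4, takes a point from camera to tool coordinates, whose origin is the TCP and whose axes are the flange's). Camera axes: x right, y down, z forward; pixel columns grow to the right and rows downward; lengths in m; the calibration is good to about 2 mm. A picture is of the moment at which its call begins: read the wrist's pose just before it.
- ctrl.sign_off(): hands the job in; it is judged then, once.
Trained networks look in a picture, given as the dict that the camera call returned (one of the last four; its "shot" number tells which), for a name from the list of things; names that differ only in an ending like _2 or _b are one class to them, and where a whole thing is asked for, a point or a joint stands for the part that bears it (a point fixed in the world has none). Each returns a list of dicts, best first, with "score" (0 to 1); they miss things now and then, are a little off and sometimes report something else, mostly with a low value. They report only what shows in the picture. A call takes as long as a camera call.
- ctrl.spot_in(query, picture): "at" ([column, row] in pixels, amid what is visible of it).
- ctrl.tip_of(query, picture): "at" ([column, row] in pixels: a listed point, or the origin of a listed thing).
The state is a dict: "time": time; "qpos": joint angles; "dq": joint speeds; "joint_efforts": joint torques, N m; "eef_pos": TCP position; "tcp_rot": TCP orientation; "contact_force": force on the tool from outside, world axes, zero at the start; "wrist_torque": the same for the moment, N m; "opening": opening from 0.0 (shut) to 1.0 (fully open); "finger_force": force on a finger pad.
Only numpy, scipy, OpenCV 4.12 (cv2) and the standard library are available. Lean on these libraries where they do the work, as an engineer would, in place of code of your own. Each camera call takes 0.05 s, during which the arm holds its last target. There are 200 camera calls.

## Working session

There is one attempt and no reset: what is moved stays moved. The work goes in short steps, Python scripts to look and compute and a shell command to move; the robot and the scene stay as the last step left them, time stands still between calls to the robot, and variables do not carry over. Pictures are saved under pics/ and viewed, at most 10 in all, crops included, and the job is handed in when it is done.

```bash
mkdir -p pics; cat > h.py <<'E'
import numpy as np, cv2
from plant import ctrl
from scipy.spatial.transform import Rotation as R
def campose(c):
    if "mount" in c:
        s=c["_s"];T=np.eye(4);T[:3,:3]=R.from_quat(s["tcp_rot"]).as_matrix();T[:3,3]=s["eef_pos"]
        T=T@np.array(c["mount"]);return T[:3,:3],T[:3,3]
    r=np.array(c["rotation"],float)
    if r.shape!=(3,3): r=R.from_quat(r.ravel()).as_matrix()
    return r,np.array(c["xyz"])
def shot(n):
    s=ctrl.get_state();c=ctrl.read_camera(n);
    if n=="wrist": c["_s"]=s
    return c
def ray(c,p):
    r,t=campose(c);d=np.array([(p[0]-c["cx"])/c["fx"],(p[1]-c["cy"])/c["fy"],1]);return t,r@d
def atz(c,p,z):
    t,d=ray(c,p);return t+d*(z-t[2])/d[2]
def proj(c,X):
    r,t=campose(c);q=r.T@(np.array(X)-t);return [c["fx"]*q[0]/q[2]+c["cx"],c["fy"]*q[1]/q[2]+c["cy"]]
def cloud(c):
    r,t=campose(c);D=c["depth"];v,u=np.mgrid[:D.shape[0],:D.shape[1]]
    P=np.stack([(u-c["cx"])/c["fx"]*D,(v-c["cy"])/c["fy"]*D,D],-1)@r.T+t
    P[D<=0]=np.nan;return P
def tri(rs):
    A=np.zeros((3,3));b=np.zeros(3)
    for t,d in rs:
        d=d/np.linalg.norm(d);M=np.eye(3)-np.outer(d,d);A+=M;b+=M@t
    return np.linalg.solve(A,b)
def save(c,f,crop=None,s=1):
    im=c["pixels"][:,:,::-1]
    if crop: x0,y0,x1,y1=crop;im=im[y0:y1,x0:x1]
    cv2.imwrite("pics/"+f,cv2.resize(im,None,fx=s,fy=s,interpolation=cv2.INTER_CUBIC))
E
python3 - <<'E'
from h import *
cs={n:shot(n) for n in("scene","side")}
for n,c in cs.items():
    save(c,n+".png"); print(n,np.round(c["xyz"],3))
    for q in("tube_mid","tube_tip","socket","stirrer","canister","seal","jug","mug"):
        print(q,[(np.round(d["at"]).tolist(),round(d["score"],2)) for d in ctrl.tip_of(q,c)[:2]])
s=ctrl.get_state();print(s["eef_pos"],R.from_quat(s["tcp_rot"]).as_matrix().round(3),s["contact_force"],s["opening"])
E
```

```text
scene [ 0.986 -0.423  0.586]
tube_mid [([257.0, 230.0], 0.96)]
tube_tip [([259.0, 265.0], 0.96)]
socket [([329.0, 170.0], 0.63)]
stirrer [([129.0, 292.0], 0.85)]
canister [([342.0, 149.0], 0.93)]
seal [([333.0, 178.0], 0.75), ([327.0, 170.0], 0.42)]
jug [([281.0, 352.0], 0.89)]
mug [([295.0, 150.0], 0.69), ([329.0, 179.0], 0.19)]
side [0.443 0.664 0.824]
tube_mid [([274.0, 176.0], 0.68)]
tube_tip [([271.0, 199.0], 0.71)]
socket [([264.0, 247.0], 0.66)]
stirrer [([320.0, 152.0], 0.43)]
canister [([268.0, 269.0], 0.72)]
seal [([262.0, 252.0], 0.76)]
jug [([224.0, 162.0], 0.77)]
mug [([356.0, 329.0], 0.93)]
[ 0.22372542 -0.63683217  0.19464986] [[ 0.943  0.331  0.   ]
 [ 0.331 -0.943 -0.   ]
 [-0.     0.    -1.   ]] [ 0.00904188  0.01541244 -0.128172  ] 0.9972809751741355
```

View pics/scene.png

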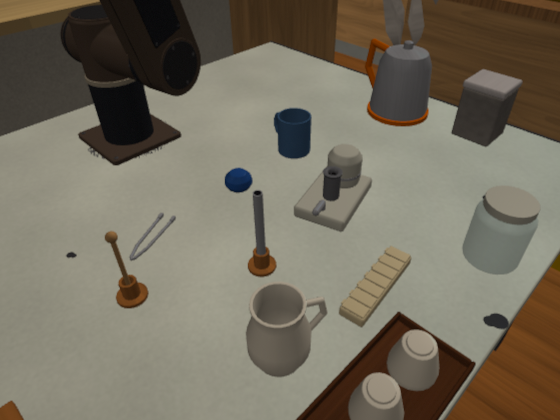

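View pics/side.png

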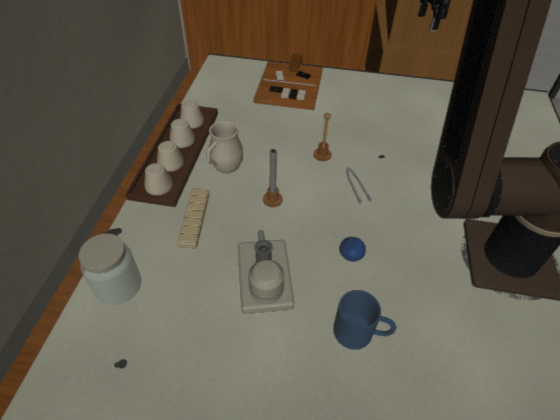

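The scene view shows the tube from (257,192) to (262,262) and the socket rim near (332,172). The side view shows the tube at (273,152)–(272,198) and the rim near (263,246). The jug stands close to the tube on one side.

```bash
python3 - <<'E'
from h import *
a,b=shot("scene"),shot("side")
for q in("tube_mid","tube_tip","socket","canister","stirrer","jug","mug","organizer","paperweight"):
    pa,pb=ctrl.tip_of(q,a),ctrl.tip_of(q,b)
    if pa and pb: 
        ra,rb=ray(a,pa[0]["at"]),ray(b,pb[0]["at"]);X=tri([ra,rb]);print(q,X.round(3),np.round(proj(a,X),0)-np.round(pa[0]["at"]))
print("top side/scene",atz(a,(257.5,193),.168),atz(b,(273,151.5),.168),"rim",atz(a,(332,172),.09),atz(b,(263,246.5),.09))
for n,c in(("a",a),("b",b)):
    P=cloud(c);
    for q,x,zr in(("tube",tri([ray(a,(257.5,193)),ray(b,(273,151.5))]),(.06,.16)),("rim",atz(b,(263,246.5),.09),(.08,.095))):
        m=(np.hypot(P[...,0]-x[0],P[...,1]-x[1])<.03)&(P[...,2]>zr[0])&(P[...,2]<zr[1])
        print(n,q,m.sum(),np.nanmean(P[m],0).round(4),np.nanmin(P[m],0).round(4),np.nanmax(P[m],0).round(4))
E
```

```text
tube_mid [ 0.574 -0.074  0.085] [2. 0.]
socket [0.551 0.143 0.089] [0. 0.]
canister [0.536 0.203 0.106] [0. 1.]
stirrer [ 0.47  -0.268  0.006] [1. 1.]
mug [0.346 0.252 0.006] [0. 0.]
organizer [0.754 0.026 0.004] [0. 0.]
paperweight [ 0.362  0.057 -0.011] [ 0. -1.]
top side/scene [ 0.57762816 -0.07294109  0.168     ] [ 0.57750493 -0.06930299  0.168     ] rim [0.55723286 0.13958925 0.09      ] [0.55776027 0.14243561 0.09      ]
a tube 446 [ 0.5819 -0.0766  0.1123] [ 0.5725 -0.0818  0.0601] [ 0.5868 -0.0663  0.1598]
a rim 220 [0.5573 0.1416 0.0869] [0.5385 0.1209 0.08  ] [0.576  0.1712 0.0911]
b tube 184 [ 0.5774 -0.066   0.1118] [ 0.5707 -0.0736  0.0613] [ 0.5843 -0.061   0.159 ]
b rim 212 [0.5579 0.143  0.088 ] [0.5385 0.1232 0.0801] [0.5769 0.1622 0.0934]
```

```bash
python3 -m inch '[[0,0.03,-0.02,-0.03,0],[0,0.06,-0.045,-0.06,0],[0,0.09,-0.07,-0.08,0],[0,0.12,-0.09,-0.09,0],[0,0.15,-0.115,-0.09,0]]'
python3 -m inch '[[0,0.03,-0.025,0,0],[0,0.06,-0.05,0,0],[0,0.09,-0.075,0,0],[0,0.12,-0.1,0,0],[0,0.15,-0.125,0,0]]'
python3 -m inch '[[0,0.03,-0.025,0,0],[0,0.06,-0.05,0,0],[0,0.09,-0.075,0,0],[0,0.12,-0.1,0,0],[0,0.15,-0.12,0,0]]'
python3 -m inch '[[0,0.03,-0.025,0,0],[0,0.05,-0.04,0,0],[0,0.07,-0.057,0,0],[0,0.07,-0.057,0,0],[0,0.07,-0.057,0,0]]'
python3 - <<'E'
from h import *
c=shot("wrist");save(c,"w1.png")
P=cloud(c);m=(P[...,2]>.155)&(P[...,2]<.18)&(np.hypot(P[...,0]-.577,P[...,1]+.071)<.04)
print(c["_s"]["eef_pos"],m.sum(),P[m].mean(0),P[m].min(0),P[m].max(0))
for q in("tube_mid","tube_tip","jug","socket"):print(q,[(np.round(d["at"]),d["score"]) for d in ctrl.tip_of(q,c)[:1]])
s=shot("scene");print(atz(s,(281,352),0))
E
```

```text
time: 2.32
eef_pos: [0.3246, -0.485, 0.2884]
tcp_rot: [0.986, 0.168, 0.001, 0.003]
contact_force: [1.4, 0.3, 0.7]
opening: 0.999
finger_force: 0.0
time: 2.73
eef_pos: [0.4241, -0.3153, 0.2845]
tcp_rot: [0.986, 0.168, 0.0, 0.0]
contact_force: [0.7, -0.2, 1.1]
opening: 0.999
finger_force: 0.0
time: 3.15
eef_pos: [0.5258, -0.1517, 0.2846]
tcp_rot: [0.986, 0.168, 0.0, 0.0]
contact_force: [-0.6, -0.2, -0.2]
opening: 1.0
finger_force: 0.0
time: 3.57
eef_pos: [0.5727, -0.076, 0.284]
tcp_rot: [0.986, 0.169, -0.0, 0.0]
contact_force: [-0.4, -0.1, -0.4]
opening: 0.999
finger_force: 0.0
[ 0.5726564  -0.07601531  0.28400554] 293 [ 0.57733919 -0.07143457  0.16666012] [ 0.56862785 -0.07958541  0.15509622] [ 0.58439435 -0.06381922  0.16948351]
tube_mid [(array([278., 167.]), 0.65)]
tube_tip [(array([278., 154.]), 0.65)]
jug [(array([391.,  69.]), 0.65)]
socket [(array([ 84., 119.]), 0.76)]
[ 0.72423066 -0.1712056   0.        ]
```

View pics/w1.png

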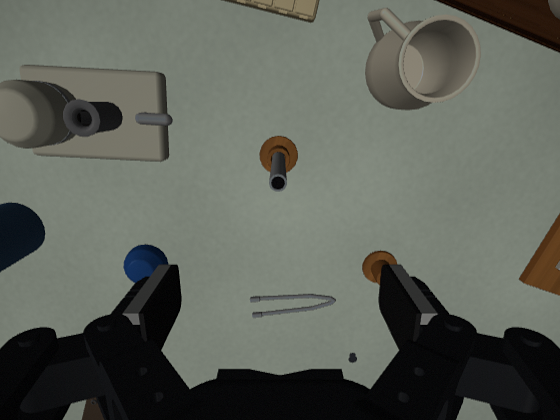

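The wrist view shows the tube top at (278,183), centred between the fingers, and the socket mouth at (84,118). I'll go down over the tube.

```bash
python3 -m inch '[[0,0.0057,-0.0028,0.03,0],[0,0.0057,-0.0028,0.06,0],[0,0.0057,-0.0028,0.085,0],[0,0.0057,-0.0028,0.09,0],[0,0.0057,-0.0028,0.09,0]]'
python3 - <<'E'
from h import *
c=shot("wrist");P=cloud(c)
m=(P[...,2]>.164)&(P[...,2]<.18)&(np.hypot(P[...,0]-.577,P[...,1]+.071)<.02)
v,u=np.where(m)
M=R.from_quat(c["_s"]["tcp_rot"]).as_matrix()
if m.sum():
    x=(P[m].min(0)+P[m].max(0))/2;print(m.sum(),x,P[m].mean(0),(M.T@(x-c["_s"]["eef_pos"])).round(4),u.min(),u.max(),v.min(),v.max())
E
```

```text
time: 4.28
eef_pos: [0.5752, -0.0727, 0.1917]
tcp_rot: [0.986, 0.168, -0.002, -0.001]
contact_force: [-0.4, 1.1, 0.3]
opening: 0.999
finger_force: 0.0
510 [ 0.57651835 -0.07171697  0.16678014] [ 0.57696248 -0.07151513  0.16749518] [ 0.0017 -0.0005  0.0249] 268 292 208 233
```

```bash
python3 -m inch '[[0,0.0015,-0.0003,0.02,0],[0,0.0015,-0.0003,0.04,0],[0,0.0015,-0.0003,0.06,0],[0,0.0015,-0.0003,0.071,0],[0,0.0015,-0.0003,0.071,0]]'
python3 -m inch '[[0.4,0,0,0,0],[0.6,0,0,0,0],[0.7,0,0,0,0],[0.8,0,0,0,0],[0.9,0,0,0,0]]' 70
python3 -m inch '[[1,0,0,0,0],[1,0,0,0,0],[1,0,0,0,0],[1,0,0,0,0],[1,0,0,0,0]]' 70
python3 - <<'E'
from h import *
s=ctrl.get_state();print({k:np.round(s[k],3) for k in("eef_pos","contact_force","wrist_torque","opening","finger_force")})
E
```

```text
time: 4.75
eef_pos: [0.5775, -0.0718, 0.1222]
tcp_rot: [0.986, 0.168, -0.001, -0.0]
contact_force: [-0.7, 0.8, -0.5]
opening: 1.002
finger_force: 0.0
time: 5.17
eef_pos: [0.5788, -0.0719, 0.1243]
tcp_rot: [0.986, 0.168, 0.001, 0.0]
contact_force: [0.1, 0.5, -0.1]
opening: 0.299
finger_force: 0.0
time: 5.58
eef_pos: [0.5789, -0.072, 0.1241]
tcp_rot: [0.986, 0.168, 0.001, 0.0]
contact_force: [-0.8, 0.2, 5.7]
opening: 0.134
finger_force: 68.6
{'eef_pos': array([ 0.579, -0.072,  0.124]), 'contact_force': array([-0.764,  0.157,  5.698]), 'wrist_torque': array([ 0.045,  0.08 , -0.019]), 'opening': np.float64(0.134), 'finger_force': np.float64(68.597)}
```

```bash
python3 -m inch '[[1,0,0,-0.01,0],[1,0,0,-0.025,0],[1,0,0,-0.05,0],[1,0,0,-0.08,0],[1,0,0,-0.11,0]]' 70
python3 -m inch '[[1,0,0,-0.01,0],[1,0,0,-0.015,0],[1,0,0,-0.015,0],[1,0,0,-0.015,0],[1,0,0,-0.015,0]]' 70
python3 - <<'E'
from h import *
w=shot("wrist");a=shot("scene");b=shot("side")
save(a,"lift.png",(180,80,400,300),2.5)
e=np.array(w["_s"]["eef_pos"]);print(e,w["_s"]["contact_force"])
for q in("tube_mid","tube_tip"):
    pa,pb=ctrl.tip_of(q,a),ctrl.tip_of(q,b);print(q,pa[:1],pb[:1])
    if pa and pb:print(tri([ray(a,pa[0]["at"]),ray(b,pb[0]["at"])]))
for n,c in(("a",a),("b",b)):
    P=cloud(c);m=(np.hypot(P[...,0]-e[0],P[...,1]-e[1])<.025)&(P[...,2]<e[2]-.005)&(P[...,2]>.08)
    Q=P[m];print(n,m.sum())
    if len(Q)>20:
        print("zmin",np.percentile(Q[:,2],[0,2,5]));
        for lo in np.arange(.12,.24,.02):
            k=(Q[:,2]>lo)&(Q[:,2]<lo+.02)
            if k.sum()>5:print(lo.round(2),Q[k].mean(0).round(4))
P=cloud(w);m=(P[...,2]>.08)&(P[...,2]<.095)&(np.hypot(P[...,0]-.557,P[...,1]-.142)<.024)
if m.sum():print("rim",m.sum(),P[m].min(0),P[m].max(0),P[m].mean(0))
E
```

```text
time: 6.0
eef_pos: [0.5768, -0.0714, 0.2326]
tcp_rot: [0.986, 0.168, -0.002, -0.001]
contact_force: [0.4, 0.0, -0.9]
opening: 0.138
finger_force: 68.5
time: 6.42
eef_pos: [0.5769, -0.0714, 0.2452]
tcp_rot: [0.986, 0.168, -0.002, -0.001]
contact_force: [0.0, -0.2, -1.1]
opening: 0.134
finger_force: 68.5
[ 0.57687015 -0.07143386  0.24519911] [ 0.0201729  -0.24556341 -1.09726345]
tube_mid [{'at': [252.2, 170.4], 'score': 0.84}] [{'at': [273.5, 134.4], 'score': 0.82}]
[ 0.57698556 -0.07815837  0.21215059]
tube_tip [{'at': [258.2, 212.3], 'score': 0.93}] [{'at': [273.5, 162.0], 'score': 0.6}]
[ 0.57761931 -0.07469557  0.12995853]
a 591
zmin [0.12720061 0.13414241 0.13923457]
0.12 [ 0.5794 -0.076   0.1352]
0.14 [ 0.5801 -0.0765  0.1504]
0.16 [ 0.5801 -0.0766  0.1699]
0.18 [ 0.5799 -0.0762  0.19  ]
0.2 [ 0.5801 -0.0765  0.2101]
0.22 [ 0.5802 -0.0762  0.2301]
b 268
zmin [0.12860968 0.13653573 0.14085736]
0.12 [ 0.5775 -0.0666  0.1358]
0.14 [ 0.5765 -0.0661  0.15  ]
0.16 [ 0.5767 -0.0662  0.1703]
0.18 [ 0.577  -0.0663  0.1904]
0.2 [ 0.5762 -0.0664  0.2103]
0.22 [ 0.5765 -0.0666  0.2303]
rim 1226 [0.53563136 0.12366243 0.08005879] [0.57505648 0.16309203 0.09200524] [0.55569153 0.14333904 0.08814746]
```

View pics/lift.png

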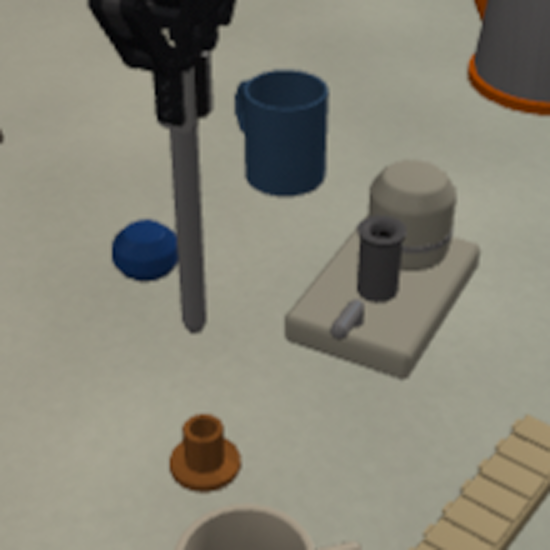

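The crop shows the tube hanging straight from the fingers, from about (185,110) down to its tip at (195,325). It is clear of the stand. I'll carry it over the socket.

```bash
python3 -m inch '[[1,0.007,-0.028,0,0],[1,0.015,-0.06,0,0],[1,0.023,-0.092,0,0],[1,0.031,-0.124,0,0],[1,0.039,-0.156,0,0]]' 70
python3 -m inch '[[1,0.006,-0.025,0,0],[1,0.01,-0.04,0,0],[1,0.013,-0.052,0,0],[1,0.013,-0.052,0,0],[1,0.013,-0.052,0,0]]' 70
cat > al.py <<'E'
from h import *
import sys
from scipy.optimize import least_squares
w=shot("wrist");a=shot("scene");b=shot("side")
save(a,sys.argv[1]+"a.png",(270,90,390,210),4);save(b,sys.argv[1]+"b.png",(205,180,325,300),4)
e=np.array(w["_s"]["eef_pos"]);print(e,w["_s"]["contact_force"])
def fit(Q,r):
    f=least_squares(lambda p:np.hypot(Q[:,0]-p[0],Q[:,1]-p[1])-r,[e[0],e[1]],loss="soft_l1",f_scale=.001);return f.x,np.abs(f.fun).mean()
M=R.from_quat(w["_s"]["tcp_rot"]).as_matrix()
T=[]
for n,c in(("a",a),("b",b),("w",w)):
    P=cloud(c);d=np.hypot(P[...,0]-e[0],P[...,1]-e[1])
    m=(d<.02)&(P[...,2]<e[2]-.01)&(P[...,2]>e[2]-.105)
    k=(d<.03)&(P[...,2]>.086)&(P[...,2]<.094)&(P[...,2]<e[2]-.12)
    t=s=None
    if m.sum()>10:
        z=np.median(P[m][:,2]);t=[fit(P[m],.008)[0],fit(P[m&(P[...,2]<z)],.008)[0]]
    if k.sum()>10: s=(P[k].min(0)+P[k].max(0))[:2]/2
    print(n,m.sum(),np.round(t,4) if t else None,k.sum(),s, (M[:2,:2].T@(s-t[1])).round(4) if t and s is not None else "")
for q in("tube_tip","socket"):
    pa,pb=ctrl.tip_of(q,a),ctrl.tip_of(q,b)
    if pa and pb:print(q,pa[0],pb[0],tri([ray(a,pa[0]["at"]),ray(b,pb[0]["at"])]).round(4))
E
python3 al.py al1
```

```text
time: 7.18
eef_pos: [0.563, 0.0897, 0.2483]
tcp_rot: [0.986, 0.168, 0.0, 0.0]
contact_force: [-0.3, -0.0, -1.8]
opening: 0.133
finger_force: 68.5
time: 7.6
eef_pos: [0.5583, 0.1416, 0.2481]
tcp_rot: [0.986, 0.169, -0.0, 0.0]
contact_force: [-0.3, 0.4, -0.4]
opening: 0.13
finger_force: 68.5
[0.55831904 0.14164361 0.24807009] [-0.31835861  0.43485001 -0.43316596]
a 414 [[0.5569 0.1402]
 [0.5569 0.1401]] 153 [0.55584177 0.14545494] [ 0.0008 -0.0054]
b 255 [[0.5585 0.1401]
 [0.5586 0.14  ]] 167 [0.55805692 0.14302896] [ 0.0005 -0.003 ]
w 802 [[0.556  0.1416]
 [0.556  0.1416]] 691 [0.55584505 0.14330704] [ 0.0005 -0.0017]
tube_tip {'at': [334.3, 155.7], 'score': 0.83} {'at': [263.9, 235.0], 'score': 0.96} [0.557  0.1413 0.1275]
socket {'at': [329.9, 168.2], 'score': 0.59} {'at': [264.2, 250.8], 'score': 0.68} [0.5495 0.1491 0.0889]
```

View pics/al1a.png

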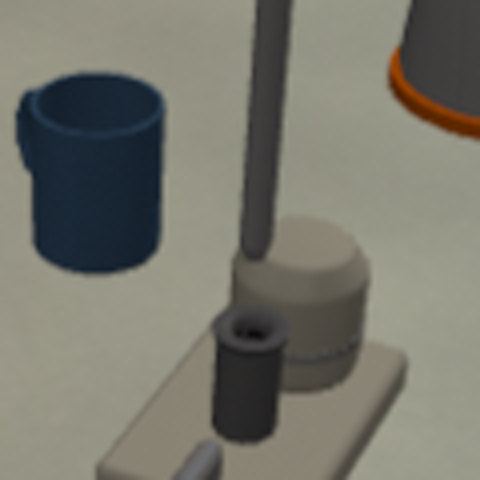

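View pics/al1b.png

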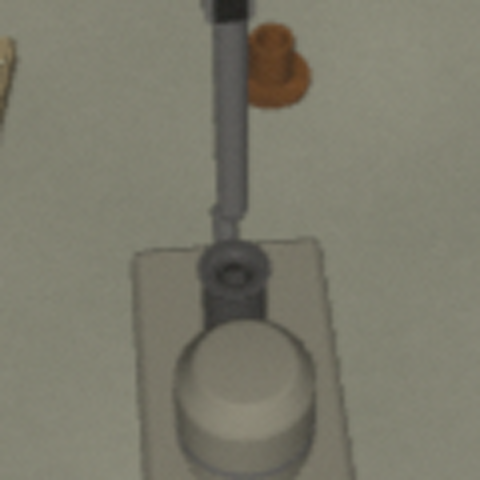

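The tip is at (255,257) in the scene crop and (231,213) in the side crop. The rim centres are at (250,328) and (234,268). The offset is about 2 mm toward the canister, so I'll correct it and lower.

```bash
python3 -m inch '[[1,0.0005,-0.0018,0.01,0],[1,0.0005,-0.0018,0.02,0],[1,0.0005,-0.0018,0.026,0],[1,0.0005,-0.0018,0.026,0],[1,0.0005,-0.0018,0.026,0]]' 70
python3 al.py al2
```

```text
time: 8.37
eef_pos: [0.5575, 0.1435, 0.2207]
tcp_rot: [0.986, 0.168, -0.001, -0.0]
contact_force: [-0.1, -1.0, -1.2]
opening: 0.135
finger_force: 68.5
[0.5575106  0.14351478 0.22074746] [-0.12948663 -0.96637046 -1.19372973]
a 382 [[0.5565 0.1428]
 [0.5565 0.1429]] 156 [0.55694369 0.14719455] [ 0.0019 -0.0039]
b 242 [[0.5583 0.143 ]
 [0.5584 0.1429]] 144 [0.55769694 0.14168445] [-0.0011  0.0009]
w 802 [[0.5551 0.1436]
 [0.5551 0.1435]] 783 [0.55583156 0.14321511] [0.0006 0.0005]
tube_tip {'at': [375.9, 289.3], 'score': 0.28} {'at': [262.1, 244.4], 'score': 0.95} [ 0.6559  0.0572 -0.0666]
socket {'at': [330.0, 170.9], 'score': 0.73} {'at': [264.3, 246.6], 'score': 0.76} [0.5536 0.1407 0.0896]
```

View pics/al2a.png

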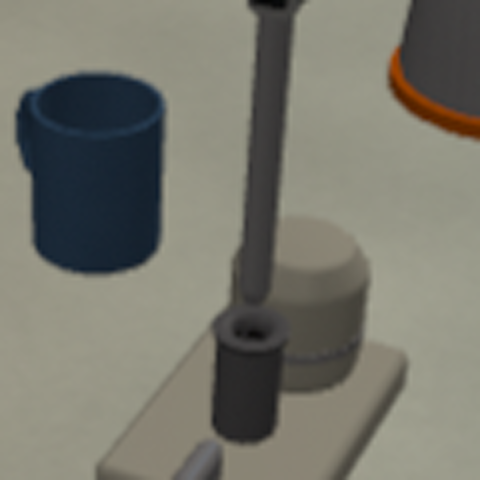

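View pics/al2b.png

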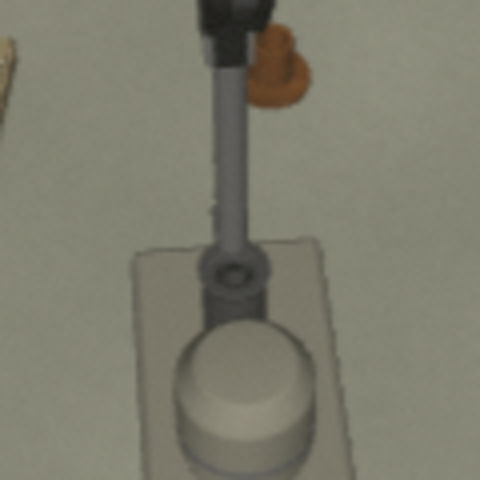

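Tip is centred over the mouth in both views (within about 1 mm). I'll enter the mouth while watching the lateral force.

```bash
python3 -m inch '[[1,0,0,0.006,0],[1,0,0,0.012,0],[1,0,0,0.018,0],[1,0,0,0.022,0],[1,0,0,0.022,0]]' 110
python3 -m inch '[[1,0,0,0.001,0],[1,0,0,0.002,0],[1,0,0,0.003,0],[1,0,0,0.003,0],[1,0,0,0.003,0]]' 110
```

```text
time: 9.13
eef_pos: [0.5571, 0.1435, 0.1981]
tcp_rot: [0.986, 0.168, -0.002, -0.0]
contact_force: [0.0, 0.7, -0.9]
opening: 0.112
finger_force: 108.0
time: 9.55
eef_pos: [0.5583, 0.1435, 0.1973]
tcp_rot: [0.986, 0.168, 0.0, 0.0]
contact_force: [-0.8, 0.0, -0.2]
opening: 0.114
finger_force: 108.0
```

```bash
for i in 1; do python3 -m inch '[[1,0,0,0.0015,0],[1,0,0,0.003,0],[1,0,0,0.0045,0],[1,0,0,0.006,0],[1,0,0,0.006,0]]' 110; done
python3 -m inch '[[1,0,0,0.001,0],[1,0,0,0.002,0],[1,0,0,0.003,0],[1,0,0,0.004,0],[1,0,0,0.004,0]]'
python3 -m inch '[[1,0,0,0.001,0],[1,0,0,0.002,0],[1,0,0,0.003,0],[1,0,0,0.004,0],[1,0,0,0.004,0]]'
```

```text
time: 9.97
eef_pos: [0.5586, 0.1435, 0.1916]
tcp_rot: [0.986, 0.168, 0.001, 0.0]
contact_force: [-0.7, 0.7, 1.7]
opening: 0.105
finger_force: 108.3
time: 10.38
eef_pos: [0.5592, 0.1437, 0.1887]
tcp_rot: [0.986, 0.168, 0.001, 0.0]
contact_force: [-0.3, 0.0, 6.7]
opening: 0.114
finger_force: 108.8
time: 10.8
eef_pos: [0.5597, 0.1438, 0.1857]
tcp_rot: [0.986, 0.168, 0.002, 0.0]
contact_force: [-0.9, 0.3, 8.0]
opening: 0.111
finger_force: 109.1
```

```bash
python3 -m inch '[[1,0,0,0.001,0],[1,0,0,0.002,0],[1,0,0,0.003,0],[1,0,0,0.004,0],[1,0,0,0.004,0]]'
python3 -m inch '[[1,0,0,0.001,0],[1,0,0,0.002,0],[1,0,0,0.003,0],[1,0,0,0.004,0],[1,0,0,0.004,0]]'
```

```text
time: 11.22
eef_pos: [0.5597, 0.1438, 0.1816]
tcp_rot: [0.986, 0.168, 0.002, 0.0]
contact_force: [0.2, -0.3, 7.1]
opening: 0.111
finger_force: 109.0
time: 11.63
eef_pos: [0.5596, 0.1438, 0.1774]
tcp_rot: [0.986, 0.168, 0.002, 0.0]
contact_force: [-0.4, 0.2, 7.6]
opening: 0.109
finger_force: 109.0
```

```bash
python3 -m inch '[[1,0,0,0.0005,0],[1,0,0,0.001,0],[1,0,0,0.0015,0],[1,0,0,0.002,0],[1,0,0,0.002,0]]'
python3 -m inch '[[1,0,0,0.0005,0],[1,0,0,0.001,0],[1,0,0,0.0015,0],[1,0,0,0.002,0],[1,0,0,0.002,0]]'
```

```text
time: 12.05
eef_pos: [0.5597, 0.1438, 0.1755]
tcp_rot: [0.986, 0.168, 0.002, 0.0]
contact_force: [0.2, 0.1, 7.0]
opening: 0.109
finger_force: 109.0
time: 12.47
eef_pos: [0.5597, 0.1438, 0.1736]
tcp_rot: [0.986, 0.168, 0.002, 0.0]
contact_force: [-0.6, -0.3, 7.5]
opening: 0.115
finger_force: 109.0
```

Steady drag is about 7.4 N. I'll feel for the washer in 2 mm steps.

```bash
python3 -m inch '[[1,0,0,0.0005,0],[1,0,0,0.001,0],[1,0,0,0.0015,0],[1,0,0,0.002,0],[1,0,0,0.002,0]]'
```

```text
time: 12.88
eef_pos: [0.5597, 0.1438, 0.1715]
tcp_rot: [0.986, 0.168, 0.002, 0.0]
contact_force: [-0.3, -0.9, 7.2]
opening: 0.108
finger_force: 109.0
```

```bash
python3 -m inch '[[1,0,0,0.0005,0],[1,0,0,0.001,0],[1,0,0,0.0015,0],[1,0,0,0.002,0],[1,0,0,0.002,0]]'
```

```text
time: 13.3
eef_pos: [0.5597, 0.1438, 0.1696]
tcp_rot: [0.986, 0.168, 0.002, 0.0]
contact_force: [-0.3, 0.5, 7.1]
opening: 0.11
finger_force: 109.0
```

```bash
python3 -m inch '[[1,0,0,0.0005,0],[1,0,0,0.001,0],[1,0,0,0.001,0],[1,0,0,0.001,0]]'
```

```text
time: 13.63
eef_pos: [0.5597, 0.1438, 0.1685]
tcp_rot: [0.986, 0.168, 0.002, 0.0]
contact_force: [-0.6, -0.8, 6.7]
opening: 0.113
finger_force: 109.0
```

```bash
python3 -m inch '[[1,0,0,0.0005,0],[1,0,0,0.001,0],[1,0,0,0.0015,0],[1,0,0,0.002,0],[1,0,0,0.002,0]]'
```

```text
time: 14.05
eef_pos: [0.5597, 0.1437, 0.1665]
tcp_rot: [0.986, 0.168, 0.002, 0.0]
contact_force: [0.2, 0.2, 7.3]
opening: 0.111
finger_force: 109.0
```

```bash
python3 -m inch '[[1,0,0,0.0005,0],[1,0,0,0.001,0],[1,0,0,0.001,0],[1,0,0,0.001,0]]'
```

```text
time: 14.38
eef_pos: [0.5597, 0.1438, 0.1655]
tcp_rot: [0.986, 0.168, 0.002, 0.0]
contact_force: [-0.8, 0.1, 7.3]
opening: 0.113
finger_force: 109.0
```

```bash
python3 -m inch '[[1,0,0,0.0005,0],[1,0,0,0.001,0],[1,0,0,0.001,0],[1,0,0,0.001,0]]'
```

```text
time: 14.72
eef_pos: [0.5597, 0.1438, 0.1645]
tcp_rot: [0.986, 0.168, 0.002, 0.0]
contact_force: [-0.4, 0.0, 7.8]
opening: 0.108
finger_force: 109.0
```

```bash
python3 -m inch '[[1,0,0,0.0005,0],[1,0,0,0.001,0],[1,0,0,0.0015,0],[1,0,0,0.0015,0]]'
```

```text
time: 15.05
eef_pos: [0.5597, 0.1438, 0.163]
tcp_rot: [0.986, 0.168, 0.002, 0.0]
contact_force: [-0.4, 0.0, 8.3]
opening: 0.113
finger_force: 109.0
```

```bash
python3 -m inch '[[1,0,0,0.0005,0],[1,0,0,0.001,0],[1,0,0,0.001,0],[1,0,0,0.001,0]]'
```

```text
time: 15.38
eef_pos: [0.5598, 0.1437, 0.162]
tcp_rot: [0.986, 0.168, 0.002, 0.0]
contact_force: [1.1, -0.1, 7.5]
opening: 0.112
finger_force: 109.0
```

```bash
python3 -m inch '[[1,0,0,0.0005,0],[1,0,0,0.001,0],[1,0,0,0.001,0],[1,0,0,0.001,0]]'
```

```text
time: 15.72
eef_pos: [0.5597, 0.1438, 0.161]
tcp_rot: [0.986, 0.168, 0.002, 0.0]
contact_force: [1.0, -0.4, 7.3]
opening: 0.112
finger_force: 109.0
```

```bash
python3 -m inch '[[1,0,0,0.0005,0],[1,0,0,0.001,0],[1,0,0,0.0015,0],[1,0,0,0.0015,0]]'
```

```text
time: 16.05
eef_pos: [0.5597, 0.1438, 0.1595]
tcp_rot: [0.986, 0.168, 0.002, 0.0]
contact_force: [-0.8, 0.1, 7.3]
opening: 0.112
finger_force: 109.0
```

```bash
python3 -m inch '[[1,0,0,0.0005,0],[1,0,0,0.001,0],[1,0,0,0.001,0],[1,0,0,0.001,0]]'
```

```text
time: 16.38
eef_pos: [0.5597, 0.1438, 0.1585]
tcp_rot: [0.986, 0.168, 0.002, 0.0]
contact_force: [-0.5, -0.1, 7.4]
opening: 0.108
finger_force: 109.0
```

```bash
python3 -m inch '[[1,0,0,0.0005,0],[1,0,0,0.001,0],[1,0,0,0.001,0],[1,0,0,0.001,0]]'
```

```text
time: 16.72
eef_pos: [0.5598, 0.1438, 0.1575]
tcp_rot: [0.986, 0.168, 0.002, 0.0]
contact_force: [-0.3, -0.0, 7.8]
opening: 0.111
finger_force: 109.0
```

```bash
python3 -m inch '[[1,0,0,0.0005,0],[1,0,0,0.001,0],[1,0,0,0.001,0],[1,0,0,0.001,0]]'
```

```text
time: 17.05
eef_pos: [0.5601, 0.1439, 0.1572]
tcp_rot: [0.986, 0.168, 0.003, 0.0]
contact_force: [0.3, -0.3, 8.7]
opening: 0.112
finger_force: 109.2
```

```bash
python3 -m inch '[[1,0,0,0.0005,0],[1,0,0,0.001,0],[1,0,0,0.001,0],[1,0,0,0.001,0]]'
```

```text
time: 17.38
eef_pos: [0.5605, 0.144, 0.1568]
tcp_rot: [0.986, 0.168, 0.003, 0.0]
contact_force: [-1.5, -0.2, 10.6]
opening: 0.109
finger_force: 109.5
```

```bash
python3 -m inch '[[1,0,0,0.0005,0],[1,0,0,0.001,0],[1,0,0,0.001,0],[1,0,0,0.001,0]]'
```

```text
time: 17.72
eef_pos: [0.5609, 0.1441, 0.1565]
tcp_rot: [0.986, 0.168, 0.004, -0.0]
contact_force: [-0.6, 0.3, 12.2]
opening: 0.11
finger_force: 109.8
```

Washer reached: travel stalls and the force climbs about 1.8 N per commanded mm. I'll press on towards 22 N.

```bash
python3 -m inch '[[1,0,0,0.0007,0],[1,0,0,0.0014,0],[1,0,0,0.002,0],[1,0,0,0.0025,0],[1,0,0,0.0025,0]]'
```

```text
time: 18.13
eef_pos: [0.5618, 0.1442, 0.1559]
tcp_rot: [0.986, 0.168, 0.005, 0.0]
contact_force: [-1.6, 0.2, 16.0]
opening: 0.114
finger_force: 110.4
```

```bash
python3 -m inch '[[1,0,0,0.0007,0],[1,0,0,0.0014,0],[1,0,0,0.002,0],[1,0,0,0.002,0]]'
```

```text
time: 18.47
eef_pos: [0.5627, 0.1444, 0.1555]
tcp_rot: [0.986, 0.168, 0.006, 0.0]
contact_force: [-1.8, 0.8, 21.1]
opening: 0.111
finger_force: 111.0
```

```bash
python3 -m inch '[[1,0,0,0.0005,0],[1,0,0,0.0008,0],[1,0,0,0.0008,0],[1,0,0,0.0008,0],[1,0,0,0.0008,0]]'
python3 -m inch '[[1,0,0,0,0],[1,0,0,0,0],[1,0,0,0,0]]'
```

```text
time: 18.88
eef_pos: [0.563, 0.1444, 0.1555]
tcp_rot: [0.986, 0.168, 0.006, 0.0]
contact_force: [-3.4, 0.2, 22.4]
opening: 0.113
finger_force: 111.2
time: 19.13
eef_pos: [0.563, 0.1444, 0.1554]
tcp_rot: [0.986, 0.168, 0.006, 0.0]
contact_force: [-3.7, 0.4, 23.3]
opening: 0.115
finger_force: 111.2
```

Pressed to about 22–23 N. Now I'll relieve the load and open.

```bash
python3 -m inch '[[1,0,0,-0.002,0],[1,0,0,-0.004,0],[1,0,0,-0.006,0],[1,0,0,-0.008,0],[1,0,0,-0.008,0]]'
```

```text
time: 19.55
eef_pos: [0.5596, 0.1435, 0.1567]
tcp_rot: [0.986, 0.168, 0.002, 0.0]
contact_force: [1.2, -0.6, 7.5]
opening: 0.106
finger_force: 109.0
```

```bash
python3 -m inch '[[1,0,0,-0.001,0],[1,0,0,-0.002,0],[1,0,0,-0.002,0]]' 20
python3 -m inch '[[0.8,0,0,0,0],[0.6,0,0,0,0],[0.3,0,0,0,0],[0,0,0,0,0],[0,0,0,0,0]]'
python3 -m inch '[[0,0,0,0,0],[0,0,0,0,0],[0,0,0,0,0],[0,0,0,0,0],[0,0,0,0,0]]'
```

```text
time: 19.8
eef_pos: [0.5585, 0.1434, 0.157]
tcp_rot: [0.986, 0.168, 0.0, 0.0]
contact_force: [0.6, 0.2, 4.1]
opening: 0.114
finger_force: 108.7
time: 20.22
eef_pos: [0.5575, 0.1436, 0.156]
tcp_rot: [0.986, 0.168, -0.001, -0.0]
contact_force: [0.7, 0.5, 0.5]
opening: 0.76
finger_force: 0.0
time: 20.63
eef_pos: [0.5582, 0.1436, 0.1569]
tcp_rot: [0.986, 0.168, 0.0, -0.0]
contact_force: [-0.3, 0.4, 0.7]
opening: 0.996
finger_force: 0.0
```

```bash
python3 -m inch '[[0,0,0,-0.02,0],[0,0,0,-0.04,0],[0,0,0,-0.065,0],[0,0,0,-0.09,0],[0,0,0,-0.12,0]]'
python3 -m inch '[[0,0,0,0,0],[0,0,0,0,0],[0,0,0,0,0]]'
python3 - <<'E'
from h import *
a=shot("scene");b=shot("side");save(a,"end.png")
print(ctrl.get_state()["contact_force"])
for n,c in(("a",a),("b",b)):
    P=cloud(c);d=np.hypot(P[...,0]-.557,P[...,1]-.143);m=(d<.02)&(P[...,2]>.1)&(P[...,2]<.23)
    Q=P[m];print(n,m.sum(),Q[:,2].max(),Q[Q[:,2]<.13].mean(0),Q[Q[:,2]>.165].mean(0))
E
```

```text
time: 21.05
eef_pos: [0.5574, 0.1435, 0.2767]
tcp_rot: [0.986, 0.168, -0.001, -0.0]
contact_force: [0.6, 0.7, -0.3]
opening: 0.999
finger_force: 0.0
time: 21.3
eef_pos: [0.5579, 0.1435, 0.2762]
tcp_rot: [0.986, 0.168, -0.0, -0.0]
contact_force: [-0.5, -1.2, -0.1]
opening: 1.002
finger_force: 0.0
[-1.03819693  0.59000261  0.22254427]
a 422 0.20236986534630452 [0.56221857 0.13771692 0.11544423] [0.56446343 0.13936884 0.1860812 ]
b 286 0.20323602383871187 [0.55860901 0.14919045 0.1152941 ] [0.5617415  0.14804695 0.18855208]
```

View pics/end.png

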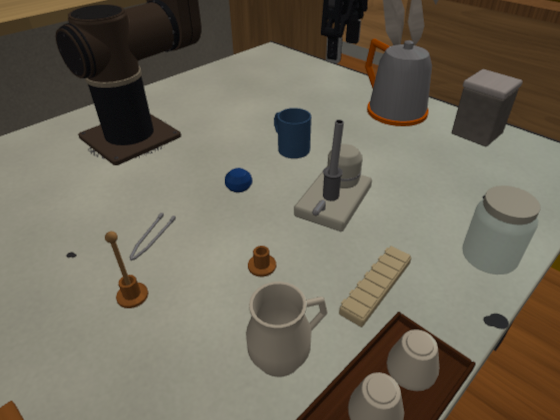

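The tube stands in the socket from (332,190) to (338,122), leaning about 2°, which is within the bore clearance. Its top is at z = 0.2025, so its end is about 47 mm below the mouth. Everything else is where it was and the gripper is clear.

```bash
python3 -c "
from plant import ctrl
print(ctrl.sign_off())"
```

```text
the job is handed in; nothing more can be done
None
```

The tube is standing in the socket, bottomed on the washer about 47 mm below the mouth after a press of 22–23 N in all, leaning about 2°; I let go, left everything else in place, and handed the job in after about 21 s (no verdict was returned).

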